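# Seat a sample tube in the V-cradle and clamp it

## Task

Take the thick sample tube from its rest and lower it into the V of the clamping cradle with its round tip towards the stop but about 15 mm short of it; while you hold it, press it lightly home for a moment (about 5 to 10 N) so that it centres itself in both V supports. Then, still holding it in the V, slide it along until its tip is pushed lightly against the stop for a moment (about 5 N), let go, and swing the clamp arm down by its ball until its pad bears firmly on the tube (about 10 N), and let go of it. It is plastic: keep every push on it below 20 N, and leave the slim tube and all else on the bench alone.

Things in the scene. Friction and masses are not known exactly. Their poses are not given: they have to be found in the camera images.
- tube: thick white sample tube lying in one of two like rests: 30 mm diameter, 150 mm long, 110 g, violet cap (36 mm diameter, 25 mm long) at its -x end, round tip at +x. Origin on its axis, 65 mm from the tip; x along the axis to the tip. Grip it at the origin, across the axis, from above. In the rest its axis is 35 mm above the bench, saddles 36 mm behind and 44 mm before the origin, base 6 mm thick.
- tip (a point): the point of the thick tube's round tip, on its axis, 65 mm from its origin
- cradle: clamping cradle fixed to the bench, base plate 270 x 100 x 10 mm. Origin on the bench under the V's line, x along the V towards stop and clamp, z up. Two rigid black V supports (90 degrees, open upward, up to 55 mm high and wide) span x = -54 to -38 and 28 to 50 mm; between them is room for the fingers down to the plate. A hinge post 50 mm wide, 84 mm high stands at x = 120 to 150 mm.
- stop: rigid steel stop plate of the cradle, 10 mm thick, 50 mm wide, its top 62 mm above the bench. Origin at the foot of the face that the tip meets, at x = 65 mm of the cradle, 10 mm above the bench; the face looks to the cradle's -x. With the tube home its origin is at x = 0 of the cradle.
- clamp (a joint): angle of the clamp arm, rad: 0 with the arm level; the pad meets the seated tube at -0.05 to 0.05, by the height of the V. It grows to 1.5 as the arm swings up and away from the V, and begins at 1.05 to 1.4. Its friction (0.25 N m, about 2.5 N at the ball) holds it wherever it is left.
- hinge (a point): axis of the clamp's hinge, along the cradle's y: at x = 130 mm, y = 0, 94 mm above the bench
- ball (a point): centre of the black ball grip of 24 mm diameter on the end of the clamp arm. With the arm level it is 105 mm before the hinge (towards the V, cradle's -x) and 18 mm above it, and it swings about the hinge with the arm (14 mm wide, thinner than the ball). Grip it from above across the cradle's y.
- pad: round rubber pad of 18 mm diameter under the clamp arm, 90 mm from the hinge; origin at the centre of its underside. It comes down on the tube above the V support beside the stop.
- slim_tube: slim tube, 16 mm diameter, violet cap, lying in the other rest; leave alone
- bottle: amber bottle, 60 mm diameter, 130 mm high; leave alone
- jar: white jar, 60 mm diameter, 70 mm high; leave alone
- beaker: grey plastic beaker, 70 mm diameter, 85 mm high; leave alone
- tip_box: grey pipette-tip box, 120 x 90 x 50 mm; leave alone
- marker: black marker pen, 130 x 12 mm, lying; leave alone
- v_mid (a point): the point of the cradle 49 mm above its origin. The V supports are height-adjustable and are left at a different height each time, both alike, which no reading tells: the axis of the seated tube lies anywhere from 4 mm below to 4 mm above this point (straight up or down), and has to be found by touch. They do not give: a millimetre too deep presses hard.
Things that resemble listed ones, but are neither listed nor needed, are in the scene too. What is shaped like the tube but pink or yellow is not meant.

How it is judged:
By the outcome, as a careful person would: the job done as asked, in the order asked, and still so for the second after the job is handed in, with the robot touching nothing.
It also fails if it takes over 72 s, if anything falls off the work surface, if the arm or the gripper's body presses on something with over 40 N, if the wrist force passes 120 N, or if a joint passes its speed limit or range.

## Robot

A 6-joint arm with a two-finger parallel gripper is mounted at the origin on the work surface. World frame = base frame: x ahead of the robot, y to its left, z up, the work surface at z = 0. Lengths are in m, angles in degrees, forces in N, time in s.
With the tool pointing down it reaches from about 0.25 to 0.725 m from the base axis. Payload 9.7 kg.
Tool frame: the origin (TCP) lies midway between the tips of the shut fingers; the grasp point (between the pads) lies 19 mm behind it; z points along the fingers, y is the line along which they close (so a half turn about z gives the same grasp; the last joint's range is limited). The gripper opens to 85 mm and grips with 20 to 120 N. Pads are 22 mm wide; open, the fingers measure 114 mm over their backs; the gripper's body (76 mm by 85 mm) begins 54 mm behind the grasp point. The pads swing forward as they close: fully open they stand 13 mm farther back than shut.
Start: joints at [-67.724, 4.979, 10.078, 95.1, 0, 90], TCP at [0.208, -0.509, 0.231] pointing down, gripper open.
Joint ranges: [-179.16, 179.16], [-48.56, 103.87], [-65.8, 70.77], [-126.05, 130.52], [-82.76, 87.17], [-180, 180]. Speed limits (degrees/s): [127.2, 127.2, 147.25, 180, 180, 180].

## Interface

Orientations are given as [roll, pitch, yaw] about the fixed x, y, z axes, in that order (R = Rz(yaw) Ry(pitch) Rx(roll)).
In Python, from workcell import * gives the robot as it stands.
- The arm moves only by the tool servo_tool, never from a script. Its argument "moves" is a list of rows, each a list of 4 numbers: the shift along the world's x, y, z in cm, then the turn about the world's z in rad. A call has 1 to 20 rows; each row is the pose to reach, as a shift and turn from the pose commanded when the call began; what a row does not reach only later rows make up. A row lasts 1/12 s, in which the tool goes at most 41.7 mm and 7.16 degrees, less where a joint would pass 70% of its speed; a pose out of reach is approached as far as the arm can. A call with a gripper value outside its range is refused whole. "claw" is the closure, from 0 (fully open) to 1 (shut), set as the call begins (left out, the last holds). The fingers move at their own pace and stop on an object; "force" is the grip in N (left out, the last holds). Time passes only in rows, so rows that repeat a pose let the fingers close. It gives the time, the measured TCP pose, the force, the opening and the grip force at its end, in the units of the state.
- get_obs(): the state, without advancing time (a new reading comes with each control period).
- camera(name): name is "scene" or "top"; returns the picture (384x512x3 uint8, red, green, blue); there is no depth.
- get_calibration(name): a dict with "fx", "fy", "cx", "cy" (pixels), "rvec" (rotation vector, rad) and "tvec" (3), from world to camera coordinates, as OpenCV has them. Camera axes: x right, y down, z forward; pixel columns grow to the right and rows downward; lengths in m; the calibration is good to about 2 mm. A picture is of the moment at which its call begins. get_calibration takes no time and is no camera call.
- job_done(): hands the job in; it is judged then, once.
The state is a dict: "time": time; "q": joint angles; "qd": joint speeds; "joint_efforts": joint torques, N m; "ee_pos": TCP position; "tcp_rot": TCP orientation; "wrist_force": force on the tool from outside, world axes, zero at the start; "torque": the same for the moment, N m; "opening": finger opening in m; "grasp_force": force on a finger pad.
Only numpy, scipy, OpenCV 4.12 (cv2) and the standard library are available. Lean on these libraries where they do the work, as an engineer would, in place of code of your own. Each camera call takes 0.05 s, during which the arm holds its last target. There are 200 camera calls.

## Working session

There is one attempt and no reset: what is moved stays moved. The work goes in short steps, Python scripts to look and compute and a tool call to move; the robot and the scene stay as the last step left them, time stands still between calls to the robot, and variables do not carry over. Pictures are saved under pics/ and viewed, at most 10 in all, crops included, and the job is handed in when it is done.

Besides the shell and the picture viewer there is one more tool, called after "Emit:" by a JSON object that holds its "name" and its "arguments", one argument or row to a line. servo_tool: Moves the arm, as the interface text tells. Its arguments: {"type":"object","properties":{"moves":{"type":"array","items":{"type":"array","items":{"type":"number"}}},"claw":{"type":"number"},"force":{"type":"number"}},"required":["moves"]}

```bash
mkdir -p pics; ls
python3 - <<'E'
from workcell import *
import cv2
for n in("scene","top"):
    im=camera(n); cv2.imwrite(f"pics/{n}0.png",im[:,:,::-1]); print(n,get_calibration(n))
print(get_obs())
E
```

```text
pics
scene {'fx': 355.23792787515777, 'fy': 355.23792787515777, 'cx': 248.44847570806857, 'cy': 192.2329205739186, 'rvec': array([ 0.91168623,  2.69497392, -0.81086514]), 'tvec': array([ 0.44159176, -0.18919194,  1.50513282])}
top {'fx': 496.7171136538931, 'fy': 496.7171136538931, 'cx': 249.06437103816097, 'cy': 191.35429636090802, 'rvec': array([ 2.14216401, -2.07871134,  0.21659677]), 'tvec': array([-0.03739232,  0.53019551,  1.53374852])}
{'time': 0.1, 'q': array([-6.77246304e+01,  5.00742930e+00,  1.00387283e+01,  9.50985713e+01,
       -8.46901641e-04,  8.99990994e+01]), 'qd': array([-0.09742178,  0.05109356,  0.1385479 , -0.02244934,  0.022014  ,
       -0.02336748]), 'joint_efforts': array([-7.63739972e-04, -5.21561015e+01,  4.65651834e+01,  1.61734514e-02,
       -5.40579583e-05, -1.59609806e-05]), 'ee_pos': array([ 0.20840218, -0.50877099,  0.23065656]), 'tcp_rot': array([-1.79932728e+02,  8.45843592e-04,  2.22762712e+01]), 'wrist_force': array([-0.72209729, -0.20321855, -0.5371572 ]), 'torque': array([ 0.01223261, -0.01100715,  0.03467241]), 'grasp_force': 0.0, 'opening': 0.08554676898262323}
```

View pics/scene0.png

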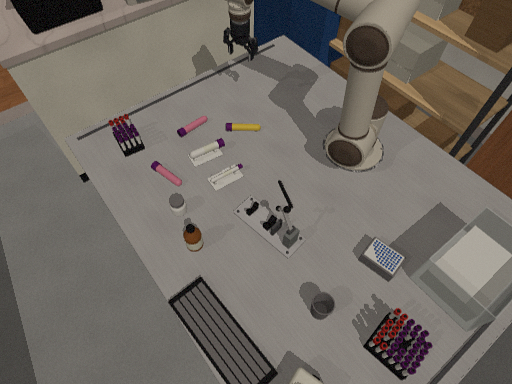

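View pics/top0.png

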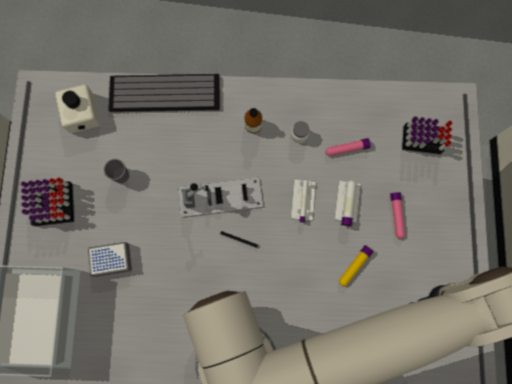

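The scene view shows the two rests at (207,152) and (225,176), and the cradle at (270,224). In the top view the rests are at (348,203) and (303,200), and the cradle at (220,197). The candidates for the tube, in top-view pixels, are white (348,203), white (303,200), pink (348,148) and (398,215), and yellow (356,266). The white one at (348,203) looks thicker, so I'll confirm it in an enlarged crop.

Run:
```python
import cv2,numpy as np
t=cv2.imread("pics/top0.png");s=cv2.imread("pics/scene0.png")
a=cv2.resize(t[170:240,170:370],(800,280),interpolation=cv2.INTER_CUBIC)
b=cv2.resize(s[130:260,180:330],(369,320),interpolation=cv2.INTER_CUBIC)
b2=cv2.resize(s[170:260,230:310],(284,320),interpolation=cv2.INTER_CUBIC)
c=np.zeros((600,800,3),np.uint8);c[:280]=a;c[280:,:369]=b;c[280:,400:684]=b2
cv2.imwrite("pics/crop1.png",c)
```

```text
(no output)
```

View pics/crop1.png

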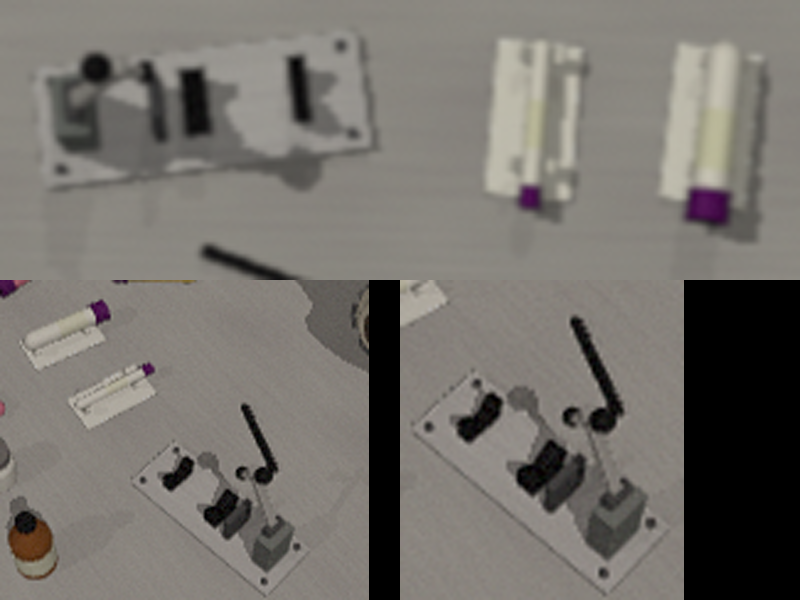

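The crop confirms the thick tube. It is the white one at top (348,200), about 30 mm wide with a violet cap at (347,221) and its tip at about (350,181). The white one at (303,200) is only half as wide, so it is the slim tube, and the pink and yellow ones are excluded. The cradle's post is at (189,196), its V supports are at (218,195) and (245,192), and the clamp ball is at (194,187).

```bash
cat > h.py <<'E'
import cv2,numpy as np
from workcell import *
def cam(n):
    c=get_calibration(n);K=np.array([[c["fx"],0,c["cx"]],[0,c["fy"],c["cy"]],[0,0,1]])
    R=cv2.Rodrigues(np.array(c["rvec"]))[0];return K,R,np.array(c["tvec"])
def onz(n,p,z):
    K,R,t=cam(n);p=np.atleast_2d(p).astype(float);o=-R.T@t
    d=(R.T@np.linalg.inv(K)@np.c_[p,np.ones(len(p))].T).T
    return o+d*((z-o[2])/d[:,2:])
def tri(pt,ps):
    A=[];
    for n,p in(("top",pt),("scene",ps)):
        K,R,t=cam(n);P=K@np.c_[R,t];A+=[p[0]*P[2]-P[0],p[1]*P[2]-P[1]]
    v=np.linalg.svd(np.array(A))[2][-1];return v[:3]/v[3]
def proj(n,X):
    K,R,t=cam(n);x=(K@(R@np.atleast_2d(X).T+t[:,None])).T;return x[:,:2]/x[:,2:]
E
python3 - <<'E'
from h import *
np.set_printoptions(precision=4,suppress=True)
t=cv2.imread("pics/top0.png");s=cv2.imread("pics/scene0.png")
for n,im,roi in(("top",t,(325,170,375,240)),("scene",s,(180,130,232,168))):
    x0,y0,x1,y1=roi;c=im[y0:y1,x0:x1].astype(int);b,g,r=c[...,0],c[...,1],c[...,2]
    v=((b-g>25)&(r-g>10)).astype(np.uint8)
    nn,l,st,ce=cv2.connectedComponentsWithStats(v);i=1+np.argmax(st[1:,4])
    print(n,"cap px",ce[i]+[x0,y0],st[i],onz(n,ce[i]+[x0,y0],.035))
    w=(np.minimum(g,r)>175).astype(np.uint8)
    print(w.sum()); 
    print(n,"gray rows"); 
    g2=c.max(2)
    if n=="top":
        for y in range(8,52,4): print(y+y0,g2[y,5:48])
# cradle plate in top
g=cv2.cvtColor(t,cv2.COLOR_BGR2GRAY)
for y in (185,195,205): print(y,g[y,174:270:1])
E
```

```text
top cap px [346.5342 221.    ] [17 47 10  9 73] [[ 0.4478 -0.336   0.035 ]]
342
top gray rows
178 [137 138 137 137 137 136 136 137 137 137 136 136 136 136 136 136 136 136
 136 136 136 137 137 137 137 138 137 137 137 137 138 137 137 137 136 137
 137 137 138 138 138 138 137]
182 [138 137 138 138 138 137 137 138 142 163 185 187 185 183 180 174 165 163
 173 183 189 186 179 166 148 136 136 138 138 138 137 137 137 138 138 137
 137 137 138 138 138 138 138]
186 [138 138 137 137 138 137 136 140 159 181 188 188 188 186 174 153 149 166
 183 193 196 191 181 168 148 128 122 126 128 127 116 117 132 136 135 136
 135 135 135 136 135 135 135]
190 [137 138 136 137 137 136 136 140 162 184 188 188 184 179 177 168 164 175
 187 195 194 187 177 160 140 127 128 129 127 112  93  95 115 132 135 135
 135 135 135 135 135 135 134]
194 [139 138 138 138 137 137 141 158 179 187 188 184 181 178 170 163 168 181
 193 196 191 182 169 151 130 125 128 130 124 110  98 112 129 136 135 135
 134 136 135 134 135 135 134]
198 [138 139 139 139 138 137 139 160 184 189 188 188 188 181 166 157 166 178
 185 185 183 175 159 140 128 
[... 1555 characters left out ...]
 100 103 103 107 111 115 126 138 142 147 149 131  93  63  54
  62  85 102 103  92  63  28  12  15  12  14  40  77 100 103 104 114 132
 144 149 151 151 151 151 151 152 152 153 152 150 147 142 112  56  16  12
  33  72  98 108 124 137 144 148 149 148 148 147 147 147 144 124 101 112
 130 134 133 133 134 133]
205 [136 135 136 136 135 136 142 149 145 128  99  68  53  49  50  50  50  51
  50  52  63  85  99 101 101 100 102 101 102 102 102  98  96  94  86  70
  67  78  96 104 103  99  96  94  95  97  99 100 101 104 106 107 106 105
 105 107 119 138 150 152 152 152 151 149 149 149 148 145 140 136 135 137
 139 142 146 148 147 145 144 148 147 147 143 136 135 138 144 145 126 101
 112 130 135 134 133 134]
```

Run:
```python
from h import *
np.set_printoptions(precision=4,suppress=True)
t=cv2.imread("pics/top0.png");s=cv2.imread("pics/scene0.png")
P=lambda n,a,z:onz(n,a,z)[0]
a=P("top",(218.3,195.2),.05);b=P("top",(244.6,192.3),.05);print("Vs",a,b,np.linalg.norm(a-b))
# screws in both views, dark blobs near guesses
for n,im,g in(("top",t,[(255,181.2),(258.7,203.2),(185.5,212)]),("scene",s,[(251.7,199),(238.4,211.5),(300.4,238),(287.2,252.2)])):
    gr=cv2.cvtColor(im,cv2.COLOR_BGR2GRAY).astype(float)
    for x,y in g:
        xi,yi=round(x),round(y);w=gr[yi-2:yi+3,xi-2:xi+3];w=np.clip(np.median(w)-6-w,0,None)
        Y,X=np.mgrid[yi-2:yi+3,xi-2:xi+3];c=((w*X).sum()/w.sum(),(w*Y).sum()/w.sum());print(n,"screw",c,P(n,c,.010))
# plate edges: profile across rough frame, plane z=10mm
u=(a-b);u[2]=0;u/=np.linalg.norm(u);v=np.array([-u[1],u[0],0])
o=(a*46+b*39)/85;o[2]=0.010
gr=cv2.cvtColor(t,cv2.COLOR_BGR2GRAY).astype(np.float32)
def prof(pts): 
    q=proj("top",pts).astype(np.float32);return cv2.remap(gr,q[:,0].reshape(-1,1),q[:,1].reshape(-1,1),cv2.INTER_LINEAR).ravel()
off=np.arange(-.065,.0655,.001)
for sgn in(1,-1):
    L=[]
    for x in np.arange(-.09,.14,.01):
        p=prof(o+u*x+off[:,None]*v);d=np.gradient(cv2.GaussianBlur(p.reshape(-1,1),(1,5),1).ravel())
        k=(off*sgn>.038)&(off*sgn<.06);w=np.clip(-sgn*d,0,None)*k;i=np.argmax(w)
        j=slice(max(i-3,0),i+4);L.append((x,(w[j]*off[j]).sum()/w[j].sum()))
    L=np.array(L);f=np.polyfit(L[:,0],L[:,1],1);r=L[:,1]-np.polyval(f,L[:,0]);m=abs(r-np.median(r))<.002;f=np.polyfit(L[m,0],L[m,1],1)
    print("edge",sgn,f,m.sum(),np.std(r[m]))
print("o,u",o,u,np.degrees(np.arctan2(u[1],u[0])))
for nm,yy in(("+",.03),("-",-.03)):
    xs=np.arange(-.14,.19,.002);p=prof(o+xs[:,None]*u+v*yy);d=np.gradient(p)
    print(nm,[(round(xs[i],3),round(float(d[i]),1)) for i in range(1,len(xs)-1) if abs(d[i])>3 and abs(d[i])>=abs(d[i-1]) and abs(d[i])>=abs(d[i+1])])
print("base px", proj("top",[[0,0,0]]))
```

```text
Vs [0.5166 0.0768 0.05  ] [ 0.5287 -0.0072  0.05  ] 0.08479334881293037
top screw (np.float64(254.7608695652174), np.float64(180.99565217391304)) [ 0.5762 -0.0389  0.01  ]
top screw (np.float64(257.84435797665367), np.float64(202.98443579766536)) [ 0.5025 -0.0511  0.01  ]
top screw (np.float64(184.9558823529412), np.float64(211.96323529411765)) [0.4656 0.1859 0.01  ]
scene screw (np.float64(251.3599033816425), np.float64(199.0048309178744)) [ 0.5023 -0.0515  0.01  ]
scene screw (np.float64(237.62610619469027), np.float64(210.93805309734512)) [ 0.575  -0.0409  0.01  ]
scene screw (np.float64(300.10799136069113), np.float64(237.93304535637148)) [0.4647 0.1833 0.01  ]
scene screw (np.float64(286.8109243697479), np.float64(251.96848739495798)) [0.5373 0.1954 0.01  ]<stdin>:24: RuntimeWarning: invalid value encountered in scalar divide
Traceback (most recent call last):
TypeError: expected non-empty vector for x
```

```bash
python3 - <<'E'
from h import *
np.set_printoptions(precision=4,suppress=True)
t=cv2.imread("pics/top0.png");s=cv2.imread("pics/scene0.png")
c=np.array([.5202,.0722,0]);an=np.radians(99.1);u=np.array([np.cos(an),np.sin(an),0]);v=np.array([-u[1],u[0],0])
def loc(n,p,z): d=onz(n,p,z)-c-[0,0,0]; return d@u*1000,d@v*1000
for n in("top","scene"):K,R,tt=cam(n);print(n,"cam at",-R.T@tt)
gr=cv2.cvtColor(t,cv2.COLOR_BGR2GRAY)
for lo,hi,nm in((212,226,"V+"),(239,252,"V-")):
    m=(gr[180:212,lo:hi]<60).astype(np.uint8);nn,l,st,ce=cv2.connectedComponentsWithStats(m);i=1+np.argmax(st[1:,4])
    k=cv2.findContours((l==i).astype(np.uint8),0,1)[0][0]
    r=cv2.minAreaRect(k);bp=cv2.boxPoints(r)+[lo,180]
    print(nm,ce[i]+[lo,180],st[i],"ctr loc z50",loc("top",ce[i]+[lo,180],.05),"box",[np.round(x,1) for x in loc("top",bp,.05)])
# scene dark blobs
gs=s[195:250,240:290].max(2);m=(gs<45).astype(np.uint8);nn,l,st,ce=cv2.connectedComponentsWithStats(m)
for i in range(1,nn):
    if st[i,4]>5: print("scene dark",ce[i]+[240,195],st[i])
m=(gr[180:215,180:210]<40).astype(np.uint8);nn,l,st,ce=cv2.connectedComponentsWithStats(m)
for i in range(1,nn):
    if st[i,4]>5: print("top dark",ce[i]+[180,180],st[i])
# tube: violet cap soft centroid and axis from rectified profiles in top view at z=35mm
g=t.astype(np.float32).max(2)
d0=np.array([.4478,-.336,.035]);
for yr in range(184,218,4):
    print(yr,end=" ")
    row=cv2.GaussianBlur(g[yr-1:yr+2].mean(0).reshape(1,-1),(3,1),.6).ravel();gd=np.gradient(row)
    L=335+np.argmin(gd[335:346]);Rr=347+np.argmin(gd[347:358]);Lp=338+np.argmin(row[338:349]);print(L,Lp,Rr)
for x in (348,349,350,351): print(x,g[174:190,x].astype(int))
for x in (345,346,347,348): print(x,g[214:234,x].astype(int))
E
python3 - <<'E'
import cv2,numpy as np
t=cv2.imread("pics/top0.png");s=cv2.imread("pics/scene0.png")
a=cv2.resize(s[185:260,230:310],(640,600),interpolation=cv2.INTER_CUBIC);cv2.imwrite("pics/crop2.png",a)
E
```

```text
top cam at [ 0.2037 -0.0312  1.6101]
scene cam at [0.949  0.5183 1.152 ]
V+ [218.3564 195.6238] [  3   8   8  16 101] ctr loc z50 (array([5.0439]), array([4.2053])) box [array([15. , -5.2, -4.8, 15.3]), array([-22. , -21.7,  29.2,  28.9])]
V- [244.5 192. ] [ 3  4  6 17 62] ctr loc z50 (array([-79.5251]), array([3.1938])) box [array([-73.7, -85.7, -85.3, -73.4]), array([-23.5, -23.5,  29.7,  29.7])]
scene dark [286.8308 204.2615] [43  0  7 18 65]
scene dark [252.2533 208.3733] [ 6  7 13 13 75]
scene dark [277.1818 207.5455] [36 11  4  5 11]
scene dark [269.5636 222.5455] [ 23  20  14  15 110]
scene dark [278.4667 225.5333] [34 24  8 13 30]
scene dark [271.6667 231.8889] [31 34  3  6  9]
top dark [193.7097 186.7097] [11  4  6  6 31]
top dark [206.4286 187.7143] [26  6  2  4  7]
184 345 338 354
188 344 338 353
192 344 338 353
196 344 345 353
200 343 345 352
204 343 344 352
208 342 344 351
212 341 343 351
216 341 343 356
348 [137 136 136 136 136 135 139 158 173 177 179 181 183 184 185 186]
349 [136 136 135 135 136 137 145 169 183 190 192 192 193 194 194 195]
350 [137 137 135 136 136 140 154 175 189 195 195 196 196 195 195 194]
351 [136 136 136 135 137 141 154 174 186 191 192 191 191 190 188 187]
345 [186 180 151  99  82  84  84  84  83  79  61  63 105 124 127 127 128 130
 129 127]
346 [195 189 158 102  83  85  85  85  83  79  62  54  87 110 116 125 129 130
 128 127]
347 [196 191 165 105  81  81  81  80  80  77  61  44  66  90 104 124 128 131
 129 126]
348 [189 187 166 107  77  76  76  78  75  73  62  42  58  85 104 125 130 130
 130 128]
```

View pics/crop2.png

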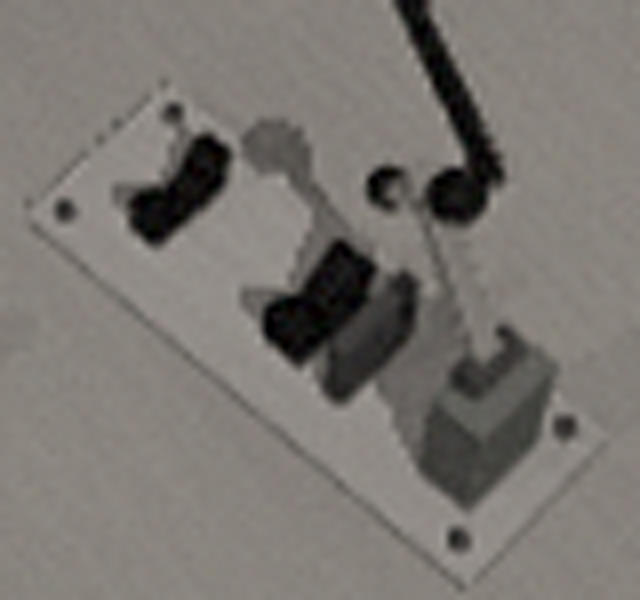

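The cradle crop shows the ball at scene (287.2,209.4), the pad at (278.8,208.4), the V supports at (252,208) and (270,222), the stop at (277,227) and the four plate screws, which measure 240 x 75 mm. Next I'll fix the tube pose and the ball.

```bash
python3 - <<'E'
from h import *
np.set_printoptions(precision=4,suppress=True)
t=cv2.imread("pics/top0.png");s=cv2.imread("pics/scene0.png")
P=lambda n,a,z:onz(n,a,z)[0]
tip=P("top",(350.8,180.4),.035);cf=P("top",(347.1,216.6),.053);ce=P("top",(346.3,223.7),.053)
print("tip",tip,"capfront",cf,"capend",ce,np.linalg.norm((tip-cf)[:2]),np.linalg.norm((tip-ce)[:2]))
ax=(tip-cf)[:2];ax/=np.linalg.norm(ax);print("yaw",np.degrees(np.arctan2(ax[1],ax[0])),"origin",tip[:2]-.065*ax,cf[:2]+.06*ax,ce[:2]+.085*ax)
# scene: tube ends. cap front = junction white/violet, whole axis
x0,y0=186,132;c=s[y0:168,x0:232].astype(int);g=c.min(2)
vi=((c[...,0]-c[...,1]>12)&(c[...,2]-c[...,1]>4)).astype(np.uint8);Y,X=np.nonzero(vi);print("violet",X.mean()+x0,Y.mean()+y0,len(X))
O=np.array([.5256,.038,0]);an=np.radians(99.1);u=np.array([np.cos(an),np.sin(an),0]);v=np.array([-u[1],u[0],0])
B=tri((193.7,186.7),(287.2,209.4));pd=tri((199,187.5),(278.8,208.4))
H=O+.13*u+[0,0,.094]
for nm,x in(("ball",B),("pad",pd)):
    print(nm,x,"reproj",proj("top",x),proj("scene",x),"rel hinge u,v,z",(x-H)@u,(x-H)@v,(x-H)[2])
for th in(1.05,1.1,1.15,1.2,1.25,1.3,1.35,1.4):
    b=H+u*(-.105*np.cos(th)+.018*np.sin(th))+[0,0,.105*np.sin(th)+.018*np.cos(th)];print(th,b,proj("top",b)[0],proj("scene",b)[0])
# predicted pixel of tube features in scene
T=np.array([*(tip[:2]-.065*ax),.035]);a3=np.array([*ax,0])
print("scene pred tip,capmid,capend",proj("scene",[T+.065*a3,T-.0725*a3,T-.085*a3]))
E
python3 - <<'E'
import cv2
s=cv2.imread("pics/scene0.png");cv2.imwrite("pics/crop3.png",cv2.resize(s[130:174,182:232],(600,528),interpolation=cv2.INTER_CUBIC))
E
```

```text
tip [ 0.5817 -0.3513  0.035 ] capfront [ 0.4592 -0.3345  0.053 ] capend [ 0.4364 -0.3317  0.053 ] 0.12372184649309068 0.14666767643051132
yaw -7.809313611513736 origin [ 0.5173 -0.3425] [ 0.5186 -0.3426] [ 0.5206 -0.3433]
violet 218.64285714285714 141.57142857142858 56
ball [0.5101 0.1396 0.1966] reproj [[193.6154 186.76  ]] [[287.017  209.3547]] rel hinge u,v,z -0.027249403028519616 -0.0008064170239646985 0.10255037252787408
pad [0.5152 0.1219 0.1797] reproj [[200.3185 186.4999]] [[281.7093 209.0797]] rel hinge u,v,z -0.045505988087800237 -0.0029684020823949227 0.08574170368527553
1.05 [0.5108 0.1302 0.194 ] [196.9357 186.8099] [284.8227 207.8337]
1.1 [0.51   0.1352 0.1957] [195.1545 186.9011] [286.0992 208.5054]
1.15 [0.5092 0.1402 0.1972] [193.3514 187.0147] [287.3954 209.2377]
1.2 [0.5084 0.1454 0.1984] [191.532  187.1504] [288.7076 210.0291]
1.25 [0.5076 0.1505 0.1993] [189.7015 187.3078] [290.032  210.8775]
1.3 [0.5067 0.1558 0.2   ] [187.8655 187.4866] [291.3647 211.7808]
1.35 [0.5059 0.161  0.2004] [186.0297 187.6861] [292.7014 212.7367]
1.4 [0.5051 0.1663 0.2005] [184.1995 187.9059] [294.0383 213.7425]
scene pred tip,capmid,capend [[190.5623 156.0115]
 [220.8666 143.2651]
 [223.5458 142.1382]]
```

View pics/crop3.png

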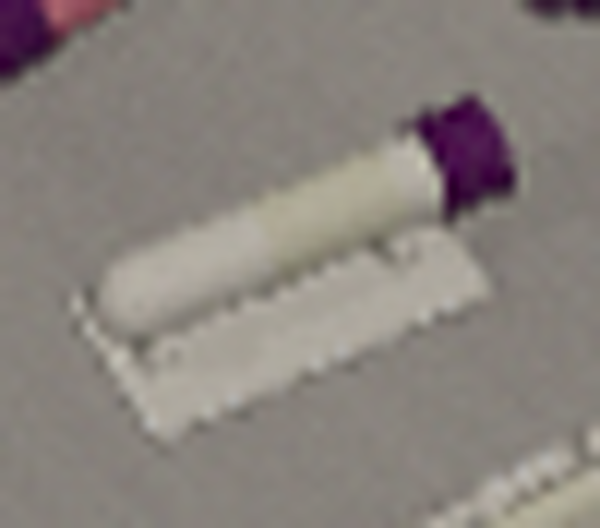

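The ball fits the clamp model at about 1.14 rad. The enlarged tube shows its tip at scene (190.2,154.6) and its cap at (220.7,142.9), so the origin is about (0.519,-0.343) with a yaw of about -7.6°. I'm moving above it now.

Emit:
{"name": "servo_tool", "arguments": {
  "moves": [
    [31.1,16.6,-10,-0.52],
    [31.1,16.6,-10,-0.52],
    [31.1,16.6,-10,-0.52],
    [31.1,16.6,-10,-0.52],
    [31.1,16.6,-10,-0.52],
    [31.1,16.6,-10,-0.52],
    [31.1,16.6,-10,-0.52],
    [31.1,16.6,-10,-0.52],
    [31.1,16.6,-10,-0.52],
    [31.1,16.6,-10,-0.52],
    [31.1,16.6,-10,-0.52],
    [31.1,16.6,-10,-0.52],
    [31.1,16.6,-10,-0.52],
    [31.1,16.6,-10,-0.52]
  ],
  "claw": 0,
  "force": 25
}}

```text
time: 1.27
ee_pos: [0.5186, -0.344, 0.1321]
tcp_rot: [180.0, -0.0, -7.6]
wrist_force: [-0.7, 0.4, 0.8]
opening: 0.0851
grasp_force: 0.0
```

Emit:
{"name": "servo_tool", "arguments": {
  "moves": [
    [0,0.1,-3],
    [0,0.1,-6],
    [0,0.1,-9],
    [0,0.1,-10.5],
    [0,0.1,-11.3],
    [0,0.1,-11.5],
    [0,0.1,-11.5],
    [0,0.1,-11.5]
  ]
}}

```text
validation failed for argument at $.mo...
```

Emit:
{"name": "servo_tool", "arguments": {
  "moves": [
    [0,0.1,-3,0],
    [0,0.1,-6,0],
    [0,0.1,-9,0],
    [0,0.1,-10.5,0],
    [0,0.1,-11.3,0],
    [0,0.1,-11.5,0],
    [0,0.1,-11.5,0],
    [0,0.1,-11.5,0]
  ]
}}

```text
time: 1.93
ee_pos: [0.52, -0.3428, 0.0181]
tcp_rot: [179.9, -0.1, -7.6]
wrist_force: [0.7, -0.1, 0.5]
opening: 0.0856
grasp_force: 0.0
```

Run:
```python
from h import *
s=camera("scene");t=camera("top")
a=cv2.resize(s[120:184,172:242],(437,400),interpolation=cv2.INTER_CUBIC);b=cv2.resize(t[165:235,320:380],(343,400),interpolation=cv2.INTER_CUBIC)
cv2.imwrite("pics/g1.png",np.hstack([a,b])[:,:,::-1])
```

```text
(no output)
```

View pics/g1.png

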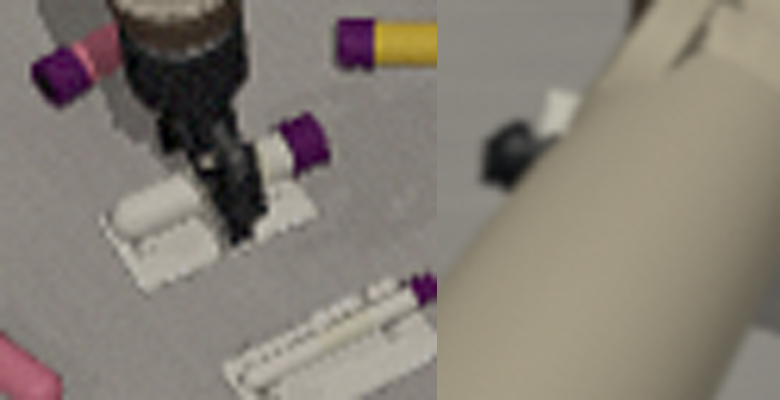

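The fingers straddle the thick tube at about its middle, at crop (235,180), and the slim tube is clear. Closing now.

Emit:
{"name": "servo_tool", "arguments": {
  "moves": [
    [0,0,0,0],
    [0,0,0,0],
    [0,0,0,0],
    [0,0,0,0],
    [0,0,0,0],
    [0,0,0,0],
    [0,0,0,0],
    [0,0,0,0],
    [0,0,0,0],
    [0,0,0,0]
  ],
  "claw": 1,
  "force": 20
}}

```text
time: 2.87
ee_pos: [0.5195, -0.3458, 0.0181]
tcp_rot: [179.6, -0.1, -7.7]
wrist_force: [-4.2, -16.3, 5.3]
opening: 0.0293
grasp_force: 23.8
```

Emit:
{"name": "servo_tool", "arguments": {
  "moves": [
    [-0.05,-0.3,0,0],
    [-0.05,-0.3,0.1,0],
    [-0.05,-0.3,0.1,0]
  ]
}}

```text
time: 3.12
ee_pos: [0.5193, -0.346, 0.018]
tcp_rot: [179.9, -0.1, -7.6]
wrist_force: [-0.9, -6.3, 4.6]
opening: 0.029
grasp_force: 23.3
```

Emit:
{"name": "servo_tool", "arguments": {
  "moves": [
    [-0.05,-0.1,1,0],
    [-0.05,-0.1,4,0],
    [-0.05,-0.1,8,0],
    [-0.05,-0.1,12,0],
    [-0.05,-0.1,12,0],
    [-0.05,-0.1,12,0],
    [-0.05,-0.1,12,0]
  ]
}}

```text
time: 3.7
ee_pos: [0.5184, -0.3454, 0.1368]
tcp_rot: [-180.0, 0.0, -7.5]
wrist_force: [-0.0, 0.4, -1.8]
opening: 0.0289
grasp_force: 22.8
```

Emit:
{"name": "servo_tool", "arguments": {
  "moves": [
    [0.03,1.2,0.3,0.06],
    [0.1,3.6,1,0.18],
    [0.16,6,1.5,0.3],
    [0.22,8.4,2,0.42],
    [0.28,10.8,2,0.54],
    [0.34,13.2,2,0.66],
    [0.4,15.6,2,0.78],
    [0.46,18,2,0.9],
    [0.52,20.4,2,1.02],
    [0.58,22.8,2,1.14],
    [0.64,25.2,2,1.26],
    [0.7,27.6,2,1.38],
    [0.76,30,2,1.5],
    [0.82,32.4,2,1.62],
    [0.88,34.8,2,1.74],
    [0.94,36.3,2,1.82],
    [0.96,36.9,2,1.86],
    [0.96,36.9,2,1.86],
    [0.96,36.9,2,1.86],
    [0.96,36.9,2,1.86]
  ]
}}

```text
time: 5.37
ee_pos: [0.5276, 0.0227, 0.1563]
tcp_rot: [-179.9, -0.0, 99.0]
wrist_force: [1.3, 0.2, -2.1]
opening: 0.0292
grasp_force: 22.8
```

Run:
```python
from h import *
np.set_printoptions(precision=4,suppress=True)
o=get_obs();print(o["ee_pos"],o["tcp_rot"],o["wrist_force"],o["torque"],o["q"])
s=camera("scene");t=camera("top")
a=cv2.resize(s[150:270,220:320],(500,600),interpolation=cv2.INTER_CUBIC);b=cv2.resize(t[160:240,170:270][:, :],(300,240),interpolation=cv2.INTER_CUBIC)
c=np.zeros((600,800,3),np.uint8);c[:,:500]=a;c[:240,500:]=b
cv2.imwrite("pics/c1.png",c[:,:,::-1]);cv2.imwrite("pics/c1_scene.png",s[:,:,::-1])
```

```text
[0.5276 0.0227 0.1563] [-179.8961   -0.0091   98.9529] [ 1.2698  0.1706 -2.0686] [-0.0072 -0.0053 -0.0262] [ 2.4601  1.2036 -2.1631 86.7376 -0.0027 83.5072]
```

View pics/c1.png

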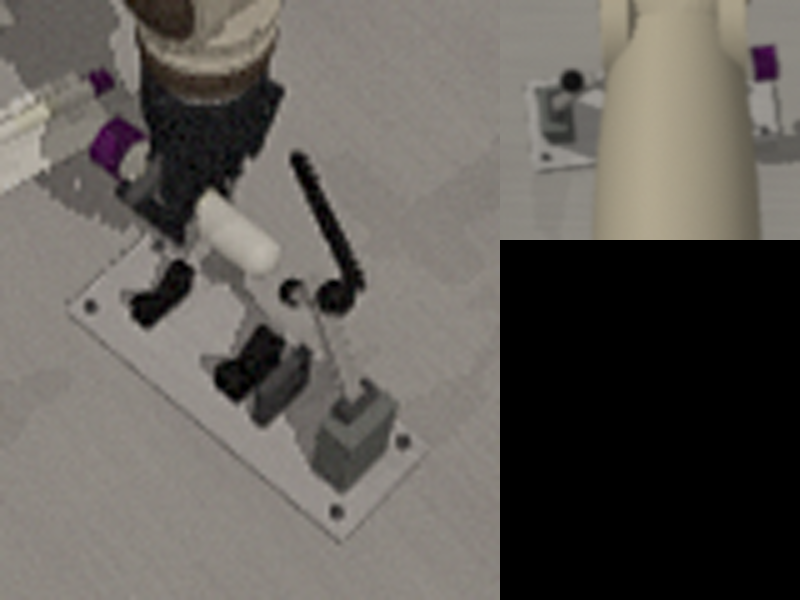

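The picture shows the tube held level and aligned with the V, with its tip at scene (274,202.4) and its cap at top (258,181).

Run:
```python
from h import *
np.set_printoptions(precision=4,suppress=True)
O=np.array([.5256,.038,0]);an=np.radians(99.1);u=np.array([np.cos(an),np.sin(an),0]);v=np.array([-u[1],u[0],0])
E=np.array([.5276,.0227,0])
t=camera("top").astype(int);m=(t[...,2]-t[...,1]>20)&(t[...,0]-t[...,1]>8);m[:, :240]=0;m[:,275:]=0;m[:165]=0;m[215:]=0
Y,X=np.nonzero(m);print("cap px",X.min(),X.max(),Y.min(),Y.max(),X.mean(),Y.mean())
for z in(.173,.185):
    c=onz("top",(X.mean(),Y.mean()),z)[0]-O;print("cap cradle",c@u,c@v, "tcp", (E-O)@u,(E-O)@v)
for p in((274,202.4),(275.3,203.5)):
    c=onz("scene",p,.173)[0]-O;print("tip",c@u,c@v)
print(proj("scene",O+.05*u+[0,0,.173]))
```

```text
cap px 255 261 175 185 258.1267605633803 180.1549295774648
cap cradle -0.0874296835074437 -0.0016746395118947214 tcp -0.01542374737779791 0.0004449908154917706
cap cradle -0.08684498675404664 0.001084415453632817 tcp -0.01542374737779791 0.0004449908154917706
tip 0.047733708090341186 0.0023740759020699784
tip 0.0535482249991845 0.0021195310915806884
[[274.0424 203.262 ]]
```

Emit:
{"name": "servo_tool", "arguments": {
  "moves": [
    [0,0,-2,0],
    [0,0,-5,0],
    [0,0,-8,0],
    [0,0,-10,0],
    [0,0,-11,0],
    [0,0,-11.3,0],
    [0,0,-11.3,0],
    [0,0,-11.3,0],
    [0,0,-11.3,0]
  ]
}}

```text
time: 6.27
ee_pos: [0.5291, 0.023, 0.046]
tcp_rot: [179.9, 0.0, 99.0]
wrist_force: [-0.1, 0.8, -1.5]
opening: 0.0293
grasp_force: 22.8
```

Emit:
{"name": "servo_tool", "arguments": {
  "moves": [
    [0,0,-0.1,0],
    [0,0,-0.2,0],
    [0,0,-0.3,0],
    [0,0,-0.4,0],
    [0,0,-0.5,0],
    [0,0,-0.5,0],
    [0,0,-0.5,0]
  ]
}}

```text
time: 6.85
ee_pos: [0.528, 0.0231, 0.0392]
tcp_rot: [-180.0, -0.0, 99.1]
wrist_force: [-0.0, -0.0, -1.8]
opening: 0.0293
grasp_force: 22.8
```

Emit:
{"name": "servo_tool", "arguments": {
  "moves": [
    [0,0,-0.1,0],
    [0,0,-0.2,0],
    [0,0,-0.2,0],
    [0,0,-0.2,0]
  ]
}}

```text
time: 7.18
ee_pos: [0.528, 0.0231, 0.0372]
tcp_rot: [-180.0, -0.0, 99.1]
wrist_force: [0.0, -0.3, -1.4]
opening: 0.0295
grasp_force: 22.8
```

Emit:
{"name": "servo_tool", "arguments": {
  "moves": [
    [0,0,-0.05,0],
    [0,0,-0.1,0],
    [0,0,-0.1,0],
    [0,0,-0.1,0]
  ]
}}

```text
time: 7.52
ee_pos: [0.5281, 0.0231, 0.0362]
tcp_rot: [-180.0, -0.0, 99.1]
wrist_force: [0.1, 0.7, -1.7]
opening: 0.0292
grasp_force: 22.8
```

Emit:
{"name": "servo_tool", "arguments": {
  "moves": [
    [0,0,-0.05,0],
    [0,0,-0.1,0],
    [0,0,-0.1,0],
    [0,0,-0.1,0]
  ]
}}

```text
time: 7.85
ee_pos: [0.5281, 0.0231, 0.0352]
tcp_rot: [-180.0, 0.0, 99.1]
wrist_force: [-0.1, -0.1, -0.5]
opening: 0.0293
grasp_force: 22.8
```

Emit:
{"name": "servo_tool", "arguments": {
  "moves": [
    [0,0,-0.05,0],
    [0,0,-0.05,0],
    [0,0,-0.05,0]
  ]
}}

```text
time: 8.1
ee_pos: [0.5281, 0.023, 0.0347]
tcp_rot: [-180.0, -0.0, 99.0]
wrist_force: [-0.8, -0.0, -1.0]
opening: 0.029
grasp_force: 22.8
```

Emit:
{"name": "servo_tool", "arguments": {
  "moves": [
    [0,0,-0.05,0],
    [0,0,-0.05,0],
    [0,0,-0.05,0]
  ]
}}

```text
time: 8.35
ee_pos: [0.5281, 0.023, 0.0343]
tcp_rot: [-180.0, 0.0, 99.1]
wrist_force: [-0.5, 0.1, -1.3]
opening: 0.0294
grasp_force: 22.8
```

Emit:
{"name": "servo_tool", "arguments": {
  "moves": [
    [0,0,-0.05,0],
    [0,0,-0.05,0],
    [0,0,-0.05,0]
  ]
}}

```text
time: 8.6
ee_pos: [0.5281, 0.023, 0.0338]
tcp_rot: [-180.0, -0.0, 99.1]
wrist_force: [-0.0, 0.2, -0.9]
opening: 0.0293
grasp_force: 22.8
```

Emit:
{"name": "servo_tool", "arguments": {
  "moves": [
    [0,0,-0.05,0],
    [0,0,-0.05,0],
    [0,0,-0.05,0]
  ]
}}

```text
time: 8.85
ee_pos: [0.528, 0.0231, 0.0332]
tcp_rot: [-180.0, -0.0, 99.1]
wrist_force: [0.4, 0.2, -0.9]
opening: 0.0295
grasp_force: 22.8
```

Emit:
{"name": "servo_tool", "arguments": {
  "moves": [
    [0,0,-0.05,0],
    [0,0,-0.05,0],
    [0,0,-0.05,0]
  ]
}}

```text
time: 9.1
ee_pos: [0.5281, 0.0231, 0.0328]
tcp_rot: [-180.0, -0.0, 99.1]
wrist_force: [0.4, -0.5, -0.8]
opening: 0.0291
grasp_force: 22.8
```

Emit:
{"name": "servo_tool", "arguments": {
  "moves": [
    [0,0,-0.05,0],
    [0,0,-0.05,0],
    [0,0,-0.05,0]
  ]
}}

```text
time: 9.35
ee_pos: [0.5281, 0.0231, 0.0322]
tcp_rot: [-180.0, -0.0, 99.1]
wrist_force: [0.1, 0.4, -1.1]
opening: 0.0291
grasp_force: 22.8
```

Emit:
{"name": "servo_tool", "arguments": {
  "moves": [
    [0,0,-0.05,0],
    [0,0,-0.05,0],
    [0,0,-0.05,0]
  ]
}}

```text
time: 9.6
ee_pos: [0.5281, 0.023, 0.0318]
tcp_rot: [-180.0, 0.0, 99.1]
wrist_force: [0.1, 0.1, -1.3]
opening: 0.0294
grasp_force: 22.8
```

Emit:
{"name": "servo_tool", "arguments": {
  "moves": [
    [0,0,-0.04,0],
    [0,0,-0.08,0],
    [0,0,-0.08,0],
    [0,0,-0.08,0]
  ]
}}

```text
time: 9.93
ee_pos: [0.5281, 0.0231, 0.0309]
tcp_rot: [-180.0, 0.0, 99.1]
wrist_force: [-0.3, -0.0, -0.4]
opening: 0.0293
grasp_force: 22.8
```

Emit:
{"name": "servo_tool", "arguments": {
  "moves": [
    [0,0,-0.05,0],
    [0,0,-0.05,0],
    [0,0,-0.05,0]
  ]
}}

```text
time: 10.18
ee_pos: [0.5281, 0.0231, 0.0305]
tcp_rot: [180.0, 0.0, 99.1]
wrist_force: [0.0, -0.9, -0.9]
opening: 0.0293
grasp_force: 22.8
```

Emit:
{"name": "servo_tool", "arguments": {
  "moves": [
    [0,0,-0.05,0],
    [0,0,-0.05,0],
    [0,0,-0.05,0]
  ]
}}

```text
time: 10.43
ee_pos: [0.5282, 0.0231, 0.0301]
tcp_rot: [180.0, 0.0, 99.0]
wrist_force: [-0.1, -0.4, -0.5]
opening: 0.0294
grasp_force: 22.8
```

Emit:
{"name": "servo_tool", "arguments": {
  "moves": [
    [0,0,-0.06,0],
    [0,0,-0.06,0],
    [0,0,-0.06,0]
  ]
}}

```text
time: 10.68
ee_pos: [0.5284, 0.0231, 0.0297]
tcp_rot: [180.0, 0.0, 99.1]
wrist_force: [1.6, 0.6, 1.9]
opening: 0.0292
grasp_force: 23.0
```

Contact is on the robot-side flank, which pushes +x. I'll shift the tube +x and carry on down.

Emit:
{"name": "servo_tool", "arguments": {
  "moves": [
    [0.1,0.02,0,0],
    [0.1,0.02,-0.04,0],
    [0.1,0.02,-0.04,0],
    [0.1,0.02,-0.04,0]
  ]
}}

```text
time: 11.02
ee_pos: [0.5288, 0.0233, 0.0294]
tcp_rot: [-180.0, -0.0, 99.0]
wrist_force: [-3.3, -0.6, 6.6]
opening: 0.0294
grasp_force: 23.2
```

Emit:
{"name": "servo_tool", "arguments": {
  "moves": [
    [-0.06,-0.01,0,0],
    [-0.06,-0.01,0,0],
    [-0.06,-0.01,0,0],
    [-0.06,-0.01,0,0]
  ]
}}

```text
time: 11.35
ee_pos: [0.5287, 0.0232, 0.0294]
tcp_rot: [180.0, -0.0, 99.0]
wrist_force: [-0.0, 1.0, 6.3]
opening: 0.0289
grasp_force: 23.0
```

Run:
```python
from h import *
np.set_printoptions(precision=3,suppress=True)
o=get_obs();print(o["torque"],o["wrist_force"],o["tcp_rot"])
an=np.radians(99.1);u=np.array([np.cos(an),np.sin(an)]);print("moment about u,v",o["torque"][:2]@u,o["torque"][:2]@[-u[1],u[0]])
```

```text
[ 0.247  0.033 -0.275] [-0.01   0.953  6.332] [179.962  -0.004  99.045]
moment about u,v -0.0061869337822831605 -0.2488939238045949
```

Emit:
{"name": "servo_tool", "arguments": {
  "moves": [
    [0,0,-0.01,0],
    [0,0,-0.01,0],
    [0,0,-0.01,0],
    [0,0,-0.01,0]
  ]
}}

```text
time: 11.68
ee_pos: [0.5288, 0.0232, 0.0294]
tcp_rot: [180.0, -0.0, 99.0]
wrist_force: [-0.1, 0.2, 5.4]
opening: 0.0293
grasp_force: 23.1
```

Emit:
{"name": "servo_tool", "arguments": {
  "moves": [
    [0,0,0,-0.006],
    [0,0,0,-0.012],
    [0,0,0,-0.012],
    [0,0,0,-0.012]
  ]
}}

```text
time: 12.02
ee_pos: [0.5289, 0.0233, 0.0293]
tcp_rot: [179.9, -0.0, 98.4]
wrist_force: [-0.2, 0.9, 5.7]
opening: 0.0294
grasp_force: 23.3
```

```bash
cat > tq.py <<'E'
from h import *
np.set_printoptions(precision=3,suppress=True)
o=get_obs();an=np.radians(99.0);u=np.array([np.cos(an),np.sin(an),0]);v=np.array([-u[1],u[0],0])
f=o["wrist_force"];t=o["torque"];print("t",round(o["time"],2),"F u,v,z",f@u,f@v,f[2],"M u,v,z",t@u,t@v,t[2],"yaw",o["tcp_rot"][2],"tcp",o["ee_pos"]*1000)
E
python3 tq.py
```

```text
t 12.02 F u,v,z 0.9666128051737453 0.0465368578652296 5.731948235625946 M u,v,z -0.15012687735209973 -0.19834360303497345 -0.051484885252420814 yaw 98.3806520765333 tcp [528.888  23.256  29.252]
```

Emit:
{"name": "servo_tool", "arguments": {
  "moves": [
    [0,0,-0.03,0],
    [0,0,-0.03,0],
    [0,0,-0.03,0],
    [0,0,-0.03,0]
  ]
}}

```text
time: 12.35
ee_pos: [0.5289, 0.0232, 0.0292]
tcp_rot: [179.9, 0.0, 98.4]
wrist_force: [0.0, 1.1, 7.5]
opening: 0.0291
grasp_force: 23.6
```

```bash
python3 tq.py
```

```text
t 12.35 F u,v,z 1.1148758316780343 -0.220784390027198 7.543476131708495 M u,v,z 0.06278802928434842 -0.22291851717216749 0.0014365166409454032 yaw 98.38054645196682 tcp [528.899  23.233  29.209]
```

Emit:
{"name": "servo_tool", "arguments": {
  "moves": [
    [0,0,0.03,0],
    [-0.03,0.2,0.03,0],
    [-0.06,0.4,0.03,0],
    [-0.09,0.6,0.03,0],
    [-0.12,0.8,0.03,0],
    [-0.15,1.0,0.03,0],
    [-0.15,1.0,0.03,0],
    [-0.15,1.0,0.03,0]
  ]
}}

```text
time: 13.02
ee_pos: [0.5274, 0.0327, 0.0292]
tcp_rot: [180.0, 0.1, 98.4]
wrist_force: [1.2, -2.2, 6.5]
opening: 0.0291
grasp_force: 23.4
```

```bash
python3 tq.py
```

```text
t 13.02 F u,v,z -2.3268889758524236 -0.8826005815895785 6.5297731343165655 M u,v,z -0.10018972214692011 0.6084078884910644 -0.03658739112453998 yaw 98.35293648453207 tcp [527.36   32.731  29.237]
```

Emit:
{"name": "servo_tool", "arguments": {
  "moves": [
    [-0.01,0.1,0.01,0],
    [-0.03,0.2,0.01,0],
    [-0.04,0.3,0.01,0],
    [-0.04,0.3,0.01,0],
    [-0.04,0.3,0.01,0]
  ]
}}

```text
time: 13.43
ee_pos: [0.5269, 0.0356, 0.0292]
tcp_rot: [180.0, 0.1, 98.3]
wrist_force: [1.1, -4.3, 5.5]
opening: 0.0293
grasp_force: 23.4
```

```bash
python3 tq.py
```

```text
t 13.43 F u,v,z -4.403466087338525 -0.40691321230484223 5.4717305856217635 M u,v,z -0.08951274453641941 0.6996854074033063 0.04983880098302162 yaw 98.3484171179075 tcp [526.894  35.646  29.231]
```

Emit:
{"name": "servo_tool", "arguments": {
  "moves": [
    [-0.01,0.05,0.01,0],
    [-0.01,0.05,0.01,0],
    [-0.01,0.05,0.01,0],
    [-0.01,0.05,0.01,0]
  ]
}}

```text
time: 13.77
ee_pos: [0.5268, 0.0363, 0.0293]
tcp_rot: [180.0, 0.0, 98.4]
wrist_force: [1.9, -3.8, 6.1]
opening: 0.0293
grasp_force: 23.3
```

```bash
python3 tq.py
```

```text
t 13.77 F u,v,z -4.068280320618097 -1.2547906694472086 6.083530867173664 M u,v,z -0.19107149087572028 0.8585801553652654 -0.05408591572858021 yaw 98.3519167712463 tcp [526.799  36.34   29.258]
```

Emit:
{"name": "servo_tool", "arguments": {
  "moves": [
    [0,0.03,0.02,0],
    [-0.01,0.1,0.02,0],
    [-0.01,0.1,0.02,0],
    [-0.01,0.1,0.02,0]
  ]
}}

```text
time: 14.1
ee_pos: [0.5266, 0.0373, 0.0293]
tcp_rot: [180.0, 0.1, 98.4]
wrist_force: [3.3, -5.2, 3.3]
opening: 0.0293
grasp_force: 23.2
```

```bash
python3 tq.py
```

```text
t 14.1 F u,v,z -5.691503569205706 -2.4151594686683993 3.3093929891630927 M u,v,z -0.411992185579989 1.1065277406889866 0.035816720797692755 yaw 98.35005454604023 tcp [526.613  37.325  29.289]
```

Emit:
{"name": "servo_tool", "arguments": {
  "moves": [
    [0.03,0,0,0],
    [0.05,0.02,0,0],
    [0.05,0.05,0,0],
    [0.05,0.05,0,0],
    [0.05,0.05,0,0]
  ]
}}

```text
time: 14.52
ee_pos: [0.5266, 0.0374, 0.0293]
tcp_rot: [-180.0, 0.1, 98.3]
wrist_force: [1.0, -7.3, 5.7]
opening: 0.0291
grasp_force: 23.4
```

```bash
python3 tq.py
```

```text
t 14.52 F u,v,z -7.377517591658489 0.17479677976912078 5.718157124503857 M u,v,z 0.2146806931121759 1.4866792598824712 0.012329011954235124 yaw 98.3362466067555 tcp [526.647  37.356  29.283]
```

Emit:
{"name": "servo_tool", "arguments": {
  "moves": [
    [0,0.03,0,0],
    [0,0.03,0,0],
    [0,0.03,0,0],
    [0,0.03,0,0]
  ]
}}

```text
time: 14.85
ee_pos: [0.5266, 0.0374, 0.0292]
tcp_rot: [-179.9, 0.1, 98.3]
wrist_force: [-0.2, -10.2, 5.5]
opening: 0.0291
grasp_force: 23.4
```

```bash
python3 tq.py
```

```text
t 14.85 F u,v,z -10.034981952287954 1.8245191507290592 5.5498354426516165 M u,v,z 0.2062385052280411 1.819050541878822 0.056766542087185234 yaw 98.32433963801459 tcp [526.611  37.385  29.242]
```

Emit:
{"name": "servo_tool", "arguments": {
  "moves": [
    [0,-0.04,0.01,0],
    [0,-0.08,0.03,0],
    [0,-0.08,0.03,0],
    [0,-0.08,0.03,0]
  ]
}}

```text
time: 15.18
ee_pos: [0.5266, 0.0374, 0.0293]
tcp_rot: [-180.0, 0.0, 98.4]
wrist_force: [2.0, -6.2, 2.1]
opening: 0.0295
grasp_force: 23.1
```

```bash
python3 tq.py
```

```text
t 15.18 F u,v,z -6.397993525305586 -1.0016953355077227 2.075950602427378 M u,v,z -0.1423680559958343 1.0597575238547041 -0.03941965349883794 yaw 98.35242234683041 tcp [526.614  37.378  29.28 ]
```

Emit:
{"name": "servo_tool", "arguments": {
  "moves": [
    [0.01,-0.04,0,0],
    [0.01,-0.04,0,0],
    [0.01,-0.04,0,0]
  ]
}}

```text
time: 15.43
ee_pos: [0.5266, 0.0373, 0.0293]
tcp_rot: [-179.9, -0.0, 98.4]
wrist_force: [0.9, -3.2, 1.7]
opening: 0.0289
grasp_force: 23.1
```

Emit:
{"name": "servo_tool", "arguments": {
  "moves": [
    [0,0,0,0],
    [0,0,0,0],
    [0,0,0,0],
    [0,0,0,0],
    [0,0,0,0],
    [0,0,0,0],
    [0,0,0,0],
    [0,0,0,0],
    [0,0,0,0]
  ],
  "claw": 0
}}

```text
time: 16.18
ee_pos: [0.527, 0.0373, 0.0296]
tcp_rot: [180.0, -0.0, 98.4]
wrist_force: [0.1, -0.5, 0.3]
opening: 0.0854
grasp_force: 0.0
```

Emit:
{"name": "servo_tool", "arguments": {
  "moves": [
    [0,0,0.5,0],
    [0,0,2,0],
    [0,0,5,0],
    [0,0,9,0],
    [0,0,13,0],
    [0,0,17,0],
    [0,0,20,0],
    [0,0,22,0],
    [-0.3,2,22.5,0],
    [-0.8,5,22.5,0],
    [-1.3,8,22.5,0],
    [-1.6,10,22.5,0],
    [-1.65,10.2,22.5,0],
    [-1.65,10.2,22.5,0],
    [-1.65,10.2,22.5,0]
  ]
}}

```text
time: 17.43
ee_pos: [0.5105, 0.1389, 0.2548]
tcp_rot: [180.0, 0.0, 98.4]
wrist_force: [0.3, -0.4, 0.3]
opening: 0.0854
grasp_force: 0.0
```

```bash
python3 tq.py
python3 - <<'E'
from h import *
s=camera("scene");t=camera("top")
a=cv2.resize(s[140:260,220:320],(500,600),interpolation=cv2.INTER_CUBIC);b=cv2.resize(t[160:240,170:270],(300,240),interpolation=cv2.INTER_CUBIC)
c=np.zeros((600,800,3),np.uint8);c[:,:500]=a;c[:240,500:]=b
cv2.imwrite("pics/d1.png",c[:,:,::-1])
E
```

```text
t 17.43 F u,v,z -0.471733833469639 -0.25535643013797316 0.2893877953365356 M u,v,z 0.038160294536970944 -0.017589812401447406 0.026707895140545196 yaw 98.38938296419767 tcp [510.496 138.94  254.816]
```

View pics/d1.png

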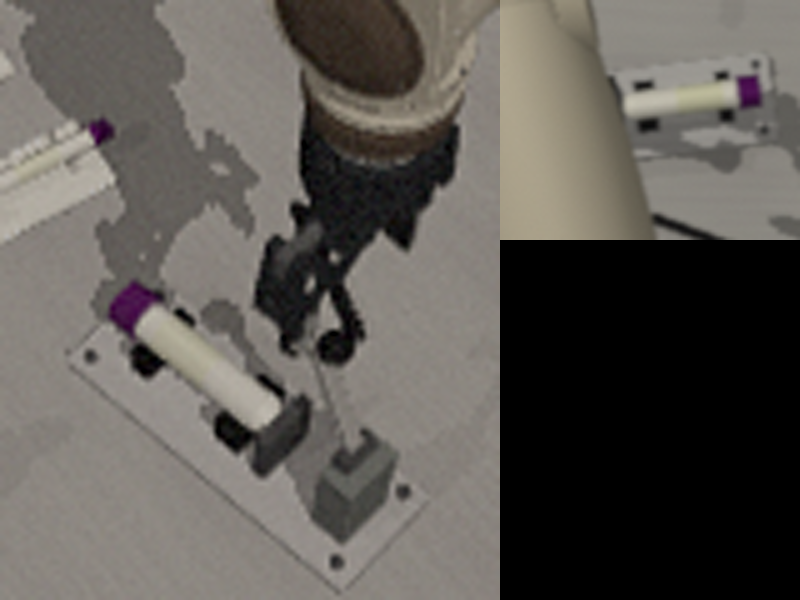

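The tube lies in both Vs with its tip against the stop at crop (275,410), and the ball is at crop (335,345), below the open fingers. I'll lower and grip the ball.

Emit:
{"name": "servo_tool", "arguments": {
  "moves": [
    [0,0,-2,0],
    [0,0,-4.5,0],
    [0,0,-6.5,0],
    [0,0,-7.5,0],
    [0,0,-7.5,0],
    [0,0,-7.5,0]
  ]
}}

```text
time: 18.03
ee_pos: [0.5105, 0.1387, 0.1801]
tcp_rot: [-180.0, 0.0, 98.3]
wrist_force: [0.1, -0.1, 0.0]
opening: 0.0854
grasp_force: 0.0
```

Emit:
{"name": "servo_tool", "arguments": {
  "moves": [
    [0,0,0,0],
    [0,0,0,0],
    [0,0,0,0],
    [0,0,0,0],
    [0,0,0,0],
    [0,0,0,0],
    [0,0,0,0],
    [0,0,0,0],
    [0,0,0,0],
    [0,0,0,0]
  ],
  "claw": 1,
  "force": 30
}}

```text
time: 18.87
ee_pos: [0.5106, 0.1393, 0.1801]
tcp_rot: [180.0, -0.0, 98.4]
wrist_force: [-1.5, -0.4, 6.0]
opening: 0.0223
grasp_force: 29.3
```

```bash
python3 tq.py
```

```text
t 18.87 F u,v,z -0.16647886415986807 1.5738393645792925 6.005774104517658 M u,v,z 0.26600841392102825 0.06902129250806467 -0.0009478523440141105 yaw 98.36909009755576 tcp [510.555 139.287 180.051]
```

Emit:
{"name": "servo_tool", "arguments": {
  "moves": [
    [0.11,-0.7,-0.21,0],
    [0.21,-1.39,-0.48,0],
    [0.33,-2.15,-0.85,0],
    [0.43,-2.8,-1.21,0],
    [0.54,-3.5,-1.69,0],
    [0.63,-4.07,-2.15,0],
    [0.72,-4.69,-2.72,0],
    [0.8,-5.2,-3.27,0],
    [0.88,-5.73,-3.93,0],
    [0.95,-6.15,-4.54,0],
    [0.95,-6.15,-4.54,0],
    [0.95,-6.15,-4.54,0]
  ]
}}

```text
time: 19.87
ee_pos: [0.5203, 0.0768, 0.1331]
tcp_rot: [-180.0, 0.1, 98.3]
wrist_force: [4.1, -3.1, -0.3]
opening: 0.0218
grasp_force: 30.3
```

```bash
python3 tq.py
```

```text
t 19.87 F u,v,z -3.6682174130513356 -3.58387345258319 -0.3464191840557418 M u,v,z -0.7869077234602935 0.5959733121050645 0.05709556748168294 yaw 98.31962006050033 tcp [520.28   76.839 133.132]
```

Emit:
{"name": "servo_tool", "arguments": {
  "moves": [
    [0.1,-0.42,-0.74,0],
    [0.16,-0.75,-1.41,0],
    [0.2,-1.03,-2.1,0],
    [0.23,-1.23,-2.71,0],
    [0.25,-1.33,-3.12,0],
    [0.25,-1.33,-3.12,0],
    [0.25,-1.33,-3.12,0],
    [0.25,-1.33,-3.12,0]
  ]
}}

```text
time: 20.53
ee_pos: [0.5223, 0.0643, 0.1027]
tcp_rot: [-180.0, 0.0, 98.4]
wrist_force: [1.5, -3.3, -1.6]
opening: 0.0219
grasp_force: 30.7
```

```bash
python3 tq.py
```

```text
t 20.53 F u,v,z -3.4593698368394543 -1.0024213858396993 -1.5860609615427896 M u,v,z -0.31827359972952474 0.6869605318205408 -0.06396372214994937 yaw 98.35729865838255 tcp [522.329  64.293 102.693]
```

Emit:
{"name": "servo_tool", "arguments": {
  "moves": [
    [0.01,-0.05,-0.2,0],
    [0.01,-0.08,-0.4,0],
    [0.02,-0.1,-0.6,0],
    [0.02,-0.1,-0.6,0],
    [0.02,-0.1,-0.6,0]
  ]
}}

```text
time: 20.95
ee_pos: [0.5225, 0.0633, 0.0967]
tcp_rot: [-180.0, 0.0, 98.4]
wrist_force: [1.2, -5.2, 0.4]
opening: 0.0222
grasp_force: 30.8
```

```bash
python3 tq.py
```

```text
t 20.95 F u,v,z -5.3299118807170744 -0.3700182283923502 0.38305410122873557 M u,v,z 0.08527291514151689 0.7886542297432967 0.009419687228281366 yaw 98.36110740812103 tcp [522.53   63.308  96.746]
```

Emit:
{"name": "servo_tool", "arguments": {
  "moves": [
    [0.01,-0.08,-0.1,0],
    [0.01,-0.08,-0.2,0],
    [0.01,-0.08,-0.2,0]
  ]
}}

```text
time: 21.2
ee_pos: [0.5226, 0.0629, 0.0948]
tcp_rot: [-180.0, -0.0, 98.4]
wrist_force: [-1.1, -1.0, 2.1]
opening: 0.0219
grasp_force: 31.0
```

```bash
python3 tq.py
```

```text
t 21.2 F u,v,z -0.8465550348163777 1.2983964130887753 2.067301824173396 M u,v,z 0.24201667248147182 0.09753682917515001 0.006120104038750492 yaw 98.37575337715546 tcp [522.628  62.861  94.833]
```

Emit:
{"name": "servo_tool", "arguments": {
  "moves": [
    [0,-0.01,-0.05,0],
    [0,-0.02,-0.1,0],
    [0,-0.02,-0.1,0]
  ]
}}

```text
time: 21.45
ee_pos: [0.5227, 0.0627, 0.0939]
tcp_rot: [-180.0, -0.0, 98.4]
wrist_force: [-1.4, -0.3, 2.4]
opening: 0.022
grasp_force: 31.0
```

```bash
python3 tq.py
```

```text
t 21.45 F u,v,z -0.02990877841107001 1.4206525826890604 2.4492771570421032 M u,v,z 0.34163777812730883 -0.1668070016746358 -0.0031791813792646445 yaw 98.37632405360107 tcp [522.669  62.669  93.883]
```

Emit:
{"name": "servo_tool", "arguments": {
  "moves": [
    [0,-0.01,-0.05,0],
    [0,-0.02,-0.1,0],
    [0,-0.02,-0.1,0]
  ]
}}

```text
time: 21.7
ee_pos: [0.5227, 0.0624, 0.0929]
tcp_rot: [-180.0, -0.0, 98.4]
wrist_force: [-1.6, 0.3, 1.6]
opening: 0.0217
grasp_force: 31.0
```

Emit:
{"name": "servo_tool", "arguments": {
  "moves": [
    [0,-0.01,-0.05,0],
    [0,-0.01,-0.1,0],
    [0,-0.01,-0.1,0]
  ]
}}

```text
time: 21.95
ee_pos: [0.5228, 0.0622, 0.0919]
tcp_rot: [-180.0, -0.0, 98.4]
wrist_force: [-2.1, 1.3, 1.4]
opening: 0.0221
grasp_force: 31.0
```

Emit:
{"name": "servo_tool", "arguments": {
  "moves": [
    [-0.02,0,-0.05,0],
    [-0.02,0,-0.1,0],
    [-0.02,0,-0.1,0]
  ]
}}

```text
time: 22.2
ee_pos: [0.5227, 0.0621, 0.091]
tcp_rot: [180.0, 0.0, 98.4]
wrist_force: [0.4, 0.3, 2.3]
opening: 0.0221
grasp_force: 31.0
```

Emit:
{"name": "servo_tool", "arguments": {
  "moves": [
    [0,0,-0.04,0],
    [0,0,-0.07,0],
    [0,0,-0.07,0]
  ]
}}

```text
time: 22.45
ee_pos: [0.5228, 0.062, 0.0903]
tcp_rot: [180.0, 0.0, 98.4]
wrist_force: [0.1, -1.8, 2.2]
opening: 0.0222
grasp_force: 31.0
```

Emit:
{"name": "servo_tool", "arguments": {
  "moves": [
    [0,-0.01,-0.04,0],
    [0,-0.02,-0.07,0],
    [0,-0.02,-0.07,0]
  ]
}}

```text
time: 22.7
ee_pos: [0.5228, 0.0618, 0.0896]
tcp_rot: [180.0, 0.0, 98.4]
wrist_force: [0.3, -1.5, 1.9]
opening: 0.022
grasp_force: 31.1
```

Emit:
{"name": "servo_tool", "arguments": {
  "moves": [
    [0,-0.01,-0.04,0],
    [0,-0.02,-0.07,0],
    [0,-0.02,-0.07,0]
  ]
}}

```text
time: 22.95
ee_pos: [0.5228, 0.0617, 0.0889]
tcp_rot: [180.0, 0.0, 98.4]
wrist_force: [1.7, -1.5, 2.1]
opening: 0.0214
grasp_force: 31.1
```

Emit:
{"name": "servo_tool", "arguments": {
  "moves": [
    [0,0,-0.05,0],
    [0,-0.01,-0.1,0],
    [0,-0.01,-0.1,0]
  ]
}}

```text
time: 23.2
ee_pos: [0.5228, 0.0617, 0.0887]
tcp_rot: [179.9, -0.0, 98.4]
wrist_force: [-0.9, -1.0, 8.7]
opening: 0.0221
grasp_force: 31.4
```

Emit:
{"name": "servo_tool", "arguments": {
  "moves": [
    [0,0,-0.025,0],
    [0,0,-0.025,0],
    [0,0,-0.025,0],
    [0,0,-0.025,0]
  ]
}}

```text
time: 23.53
ee_pos: [0.5228, 0.0617, 0.0886]
tcp_rot: [179.9, -0.0, 98.4]
wrist_force: [-1.9, -1.5, 9.3]
opening: 0.0219
grasp_force: 31.5
```

Emit:
{"name": "servo_tool", "arguments": {
  "moves": [
    [0,0,-0.02,0],
    [0,0,-0.02,0],
    [0,0,-0.02,0],
    [0,0,-0.02,0]
  ]
}}

```text
time: 23.87
ee_pos: [0.5229, 0.0617, 0.0886]
tcp_rot: [179.9, -0.0, 98.4]
wrist_force: [-2.1, -1.2, 10.9]
opening: 0.0218
grasp_force: 31.6
```

The pad bears at about 10 N, so I'm letting go here and then rising.

Emit:
{"name": "servo_tool", "arguments": {
  "moves": [
    [0,0,0,0],
    [0,0,0,0],
    [0,0,0,0],
    [0,0,0,0],
    [0,0,0,0],
    [0,0,0,0],
    [0,0,0,0],
    [0,0,0,0],
    [0,0,0,0]
  ],
  "claw": 0
}}

```text
time: 24.62
ee_pos: [0.5226, 0.0617, 0.0874]
tcp_rot: [-180.0, -0.0, 98.4]
wrist_force: [0.1, 0.2, 0.4]
opening: 0.0853
grasp_force: 0.0
```

Emit:
{"name": "servo_tool", "arguments": {
  "moves": [
    [0,0,0.5,0],
    [0,0,2,0],
    [0,0,5,0],
    [0,0,9,0],
    [0,0,12,0],
    [0,0,15,0],
    [-3,-3,17,0],
    [-6,-7,18,0],
    [-9,-11,18,0],
    [-12,-15,18,0],
    [-13,-18,18,0],
    [-13,-18,18,0],
    [-13,-18,18,0]
  ]
}}

```text
time: 25.7
ee_pos: [0.3909, -0.1209, 0.2685]
tcp_rot: [179.9, 0.1, 98.1]
wrist_force: [-0.1, 0.4, 0.7]
opening: 0.0854
grasp_force: 0.0
```

```bash
python3 tq.py
python3 - <<'E'
from h import *
s=camera("scene");t=camera("top")
a=cv2.resize(s[170:270,220:320],(500,500),interpolation=cv2.INTER_CUBIC);b=cv2.resize(t[160:240,170:270],(300,240),interpolation=cv2.INTER_CUBIC)
c=np.zeros((500,800,3),np.uint8);c[:,:500]=a;c[:240,500:]=b
cv2.imwrite("pics/e1.png",c[:,:,::-1])
E
```

```text
t 25.7 F u,v,z 0.4192256253029866 0.05105624129178411 0.7271790891459514 M u,v,z 0.012398998657502675 -0.046645135297129714 0.028776374149589647 yaw 98.14942124960652 tcp [ 390.866 -120.935  268.506]
```

View pics/e1.png

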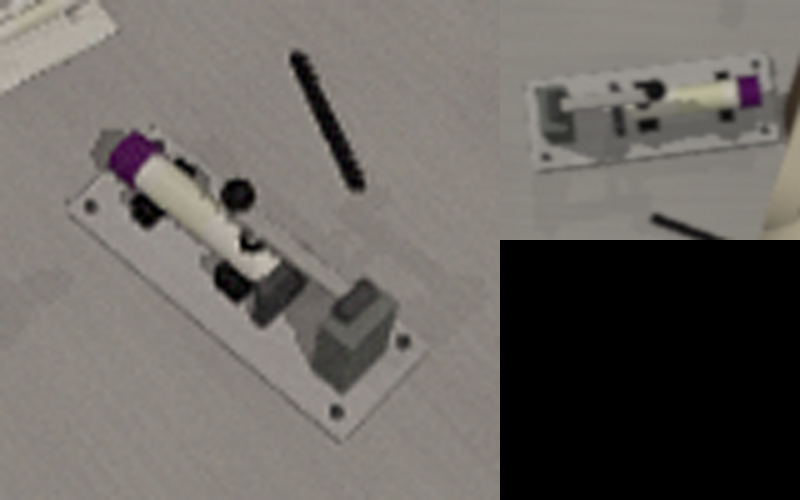

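The clamp arm is level with its pad on the tube at crop (250,240). The tube is in both Vs with its tip at the stop, and the arm is clear.

```bash
python3 -c "
from workcell import *
print(job_done())"
```

```text
the job is handed in; nothing more can be done
None
```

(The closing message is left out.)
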